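Balance the centrifuge rotor with the matching carrier

TASK

The centrifuge rotor on its loading stand carries one vial carrier and must be balanced: take from the white rack the carrier of the same height as the loaded one and set it flat in the rotor seat directly opposite the loaded one. The rack only lets you grip it by its ends and the seats only by its long sides, so set it down upright on the black mat, let go and take it again the other way. Do not let it go in mid-air, and leave the loaded carrier, the lower carrier and the other things on the bench where they are.

Things in the scene. Friction and masses are not known exactly. Their poses are not given: they have to be found in the camera images.
- rotor: Steel cross-shaped centrifuge rotor with four seats, on a grey round stand, fixed to the bench. Origin: on the bench on the hub axis, z up. Seat centres lie 105 mm from the axis along +x, -x, +y and -y; seat floors are 30 mm above the bench. The hub (radius 26) rises to 60 mm. The loaded carrier stands in the +x or the -x seat.
- seat_px (a point): Floor centre of the rotor's +x seat, axes as the rotor's. Upright cheeks (45 high, 28 wide radially, 7 thick, 60 apart) stand at its two tangential ends; lips 4 high lie 41 apart on its radial sides, otherwise open. A carrier sits with its 52 mm length tangential, its short axis along the rotor's x.
- seat_nx (a point): Floor centre of the rotor's -x seat, axes as the rotor's. Upright cheeks (45 high, 28 wide radially, 7 thick, 60 apart) stand at its two tangential ends; lips 4 high lie 41 apart on its radial sides, otherwise open. A carrier sits with its 52 mm length tangential, its short axis along the rotor's x.
- seat_py (a point): Floor centre of the rotor's +y seat, axes as the rotor's. Upright cheeks (45 high, 28 wide radially, 7 thick, 60 apart) stand at its two tangential ends; lips 4 high lie 41 apart on its radial sides, otherwise open. A carrier sits with its 52 mm length tangential, its short axis along the rotor's y.
- seat_ny (a point): Floor centre of the rotor's -y seat, axes as the rotor's. Upright cheeks (45 high, 28 wide radially, 7 thick, 60 apart) stand at its two tangential ends; lips 4 high lie 41 apart on its radial sides, otherwise open. A carrier sits with its 52 mm length tangential, its short axis along the rotor's y.
- carrier_loaded: Aluminium block carrier with eight small dark vial caps on its top, footprint 32 (its x) by 52 (its y), 45 high. Origin: centre of the underside, z up. It already stands in one seat of the rotor; do not move it. About 0.2 kg.
- carrier_tall: Aluminium block carrier with eight small dark vial caps on its top, footprint 32 (its x) by 52 (its y), 45 high. Origin: centre of the underside, z up. A tall carrier, in one of the two bays of the rack. About 0.2 kg.
- carrier_low: Aluminium block carrier with eight small dark vial caps on its top, footprint 32 (its x) by 52 (its y), 20 high. Origin: centre of the underside, z up. A lower carrier, in the other bay of the rack. About 0.11 kg.
- rack: White two-bay rack, 100 (x) by 70 (y), fixed. Origin: centre of the underside. Bays at x = -24 and +24 run along y, floor 12 above the bench. Walls 45 above the floor (flush with a tall carrier's top), 46 long, stand 3 mm beside each long side of a carrier; the ends are open but for 4 high lips at y = -32 and +32. Carriers stand with their y along the rack's y.
- mat: Black rubber mat for setting down, 120 by 120, 3 thick, fixed. Origin: centre of its underside.
- dropper: White dropper bottle with green cap and nozzle, 52 diameter, 112 high; origin at centre of the underside. Leave alone.
- jar: Amber jar with white cap, 56 diameter, 60 high; origin at centre of the underside. Leave alone.
- slide_box: Blue closed slide box, 75 (x) by 100 (y) by 32 high; origin at centre of the underside. Leave alone.

How it is judged:
On the way:
1. the tall carrier from the rack stands upright on the mat, let go (horizontal distance between carrier_tall and mat below 0.06 m and height (world z) of carrier_tall below 0.008 m and angle between carrier_tall's own z axis and vertical below 0.06 rad and contact force between the fingers and carrier_tall below 0.1 N and linear speed of carrier_tall below 0.03 m/s), for 0.2 s.
At the end, for the whole second after the job is handed in: The tall carrier from the rack stands flat, released and at rest in the seat directly opposite the loaded carrier (within 8 mm of the seat centre, yaw within 0.2 rad, on the floor within 4 mm, tilt under 0.06 rad), and the loaded one is within 12 mm of its start (((x of carrier_loaded in the frame of rotor below -0.05 m and x of carrier_tall in the frame of rotor between 0.097 and 0.113 m) or (x of carrier_loaded in the frame of rotor above 0.05 m and x of carrier_tall in the frame of rotor between -0.113 and -0.097 m)) and y of carrier_tall in the frame of rotor between -0.008 and 0.008 m and z of carrier_tall in the frame of rotor between 0.026 and 0.0335 m and angle between carrier_tall's own z axis and vertical below 0.06 rad and angle between the x axis of carrier_tall and the x axis of rotor, either way round below 0.2 rad and distance of carrier_loaded from where it was at the start of the episode below 0.012 m and linear speed of carrier_tall below 0.02 m/s and contact force between the fingers and carrier_tall below 0.1 N); the robot touches nothing.
It fails at once if the tall carrier is let go more than 20 mm above the seat floor (height (world z) of carrier_tall above 0.05 m and contact force between the fingers and carrier_tall below 0.05 N).
It fails at once if the loaded carrier is moved more than 12 mm (distance of carrier_loaded from where it was at the start of the episode above 0.012 m).
It fails at once if the lower carrier, dropper bottle, jar or slide box is moved more than 30 mm (distance of any of carrier_low, dropper, jar, slide_box from where it was at the start of the episode above 0.03 m).
It also fails if it takes over 58 s, if anything falls off the work surface, if the arm or the gripper's body presses on something with over 40 N, if the wrist force passes 120 N, or if a joint passes its speed limit or range.

ROBOT

A 6-joint arm with a two-finger parallel gripper is mounted at the origin on the work surface. World frame = base frame: x ahead of the robot, y to its left, z up, the work surface at z = 0. Lengths are in m, angles in rad, forces in N, time in s.
With the tool pointing down it reaches from about 0.3 to 0.825 m from the base axis. Payload 5.4 kg.
Tool frame: the origin (TCP) lies at the very end of the fingers, on their centre line; the grasp point (between the pads) lies 19 mm behind it; z points along the fingers, y is the line along which they close (so a half turn about z gives the same grasp; the last joint's range is limited). The gripper opens to 92 mm and grips with 3 to 60 N. Pads are 20 mm wide; open, the fingers measure 128 mm over their backs; the gripper's body (75 mm by 189 mm) begins 69 mm behind the grasp point.
Start: joints at [-1.502, 0.158, 1.597, -0, 1.386, -0.21], TCP at [0.158, -0.553, 0.215] pointing down, gripper open.
Joint ranges: [-2.91, 2.91], [-0.94, 2.29], [0.18, 2.7], [-1.29, 4.43], [0.17, 2.64], [-3, 3]. Speed limits (rad/s): [2.57, 2.57, 3.14, 3.14, 3.14, 3.14].

INTERFACE

Orientations are given as a rotation vector (axis times angle).
In Python, from workcell import sensors, eyes, env gives the robot as it stands. The module is installed in compiled form; this text tells all that it offers.
- The arm moves only by the shell command python3 -m inch 'ROWS' [OPENING] [FORCE]. ROWS is JSON, a list that holds one entry, the list of rows, each a list of 6 numbers: the shift along the world's x, y, z in m, then the turn, a rotation vector about the world's x, y, z in degrees. In form: [[[dx, dy, dz, ax, ay, az], ...]]. A call has exactly 5 rows; each row shifts and turns the commanded pose from where the row before left it; what a row does not reach is not made up. A row lasts 1/10 s, in which the tool goes at most 50 mm and 8.59 degrees, less where a joint would pass 70% of its speed; a pose out of reach is approached as far as the arm can. A call with a gripper value outside its range is refused whole. OPENING is the opening, from 0 (shut) to 1 (fully open), set as the call begins (- or left out, the last holds). The fingers move at their own pace and stop on an object; FORCE is the grip in N (left out, the last holds). Time passes only in rows, so rows that do not move let the fingers close, or fill a call up. It gives the time, the measured TCP pose, the force, the opening and the grip force at its end, in the units of the state.
- sensors.state(): the state, without advancing time (a new reading comes with each control period).
- eyes.get_image(name): name is "scene" or "top" or "wrist"; returns a dict with "image" (420x560x3 uint8, blue, green, red), "camera_matrix" (3x3 intrinsics, pixels), "R" (3x3) and "t" (3): a world point X has camera coordinates R X + t. Camera axes: x right, y down, z forward; pixel columns grow to the right and rows downward; lengths in m; the calibration is good to about 2 mm. A picture is of the moment at which its call begins. There is no depth.
- env.hand_in(): hands the job in; it is judged then, once.
The state is a dict: "t": time; "joints": joint angles; "qd": joint speeds; "joint_efforts": joint torques, N m; "tcp_pos": TCP position; "tool_rot": TCP orientation; "ft_force": force on the tool from outside, world axes, zero at the start; "torque": the same for the moment, N m; "opening": opening from 0.0 (shut) to 1.0 (fully open); "grip_force": force on a finger pad.
Only numpy, scipy, OpenCV 4.12 (cv2) and the standard library are available. Lean on these libraries where they do the work, as an engineer would, in place of code of your own. Each camera call takes 0.05 s, during which the arm holds its last target. There are 200 camera calls.

## Working session

There is one attempt and no reset: what is moved stays moved. The work goes in short steps, Python scripts to look and compute and a shell command to move; the robot and the scene stay as the last step left them, time stands still between calls to the robot, and variables do not carry over. Pictures are saved under pics/ and viewed, at most 10 in all, crops included, and the job is handed in when it is done.

```bash
mkdir -p pics; cat > h.py <<'E'
import numpy as np,cv2
from workcell import sensors,eyes,env
def grab(n,f):
    d=eyes.get_image(n); cv2.imwrite(f'pics/{f}.png',d['image']); np.savez(f'{f}.npz',**{k:np.array(v) for k,v in d.items()}); return d
def ray(d,uv,z):
    K,R,t=[np.array(d[k]) for k in('camera_matrix','R','t')]
    t=t.ravel(); c=-R.T@t; v=R.T@np.linalg.solve(K,[uv[0],uv[1],1.]); return c+v*(z-c[2])/v[2]
def proj(d,X):
    p=np.array(d['camera_matrix'])@(np.array(d['R'])@np.array(X)+np.array(d['t']).ravel()); return p[:2]/p[2]
E
python3 - <<'E'
from h import *
for n in('top','scene'):
    d=grab(n,n+'0'); R=np.array(d['R']);print(n,-R.T@np.array(d['t']).ravel(),R[2],d['camera_matrix'][0][0])
s=sensors.state();print(s['tcp_pos'],s['tool_rot'],s['t'],s['ft_force'])
E
```

```text
top [0.363469   0.05030929 1.33433511] [ 0.17659685  0.02950353 -0.98384099] 532.3015596138265
scene [1.08659568 0.77054708 1.17126596] [-0.35262576 -0.51073485 -0.78409501] 501.7566817204606
[ 0.1581861  -0.55221989  0.21371945] [-3.10941280e+00 -4.36328385e-01 -1.54303074e-04] 0.1 [ 0.03433001 -0.05661924  0.16443203]
```

View pics/top0.png

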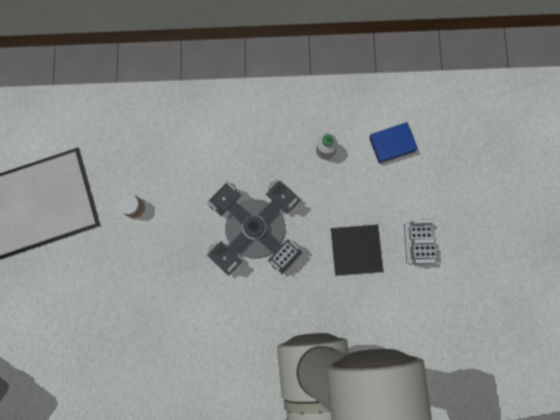

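View pics/scene0.png

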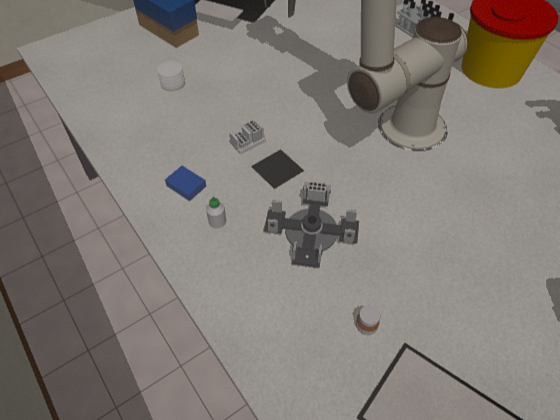

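The top view shows the rotor hub at about (254,226), the loaded carrier at (285,255), the target seat at (224,198), the mat at (357,250) and the rack at (421,243). I'll enlarge the rack and rotor and measure them.

```bash
python3 - <<'E'
from h import *
T=dict(np.load('top0.npz'));S=dict(np.load('scene0.npz'))
def crop(d,x,y,w,h,W,H): return cv2.resize(d['image'][y:y+h,x:x+w],(W,H),interpolation=cv2.INTER_CUBIC)
a=crop(T,390,208,60,64,375,400);b=crop(S,222,113,50,50,400,400)
cv2.imwrite('pics/c1.png',np.hstack([a,b]))
cv2.imwrite('pics/c2.png',crop(T,195,170,120,115,600,575))
img=T['image'];g=img.max(2)
m=((g<50)*255).astype(np.uint8)
cs,_=cv2.findContours(m[215:285,325:390],cv2.RETR_EXTERNAL,cv2.CHAIN_APPROX_NONE);c=max(cs,key=cv2.contourArea)+[325,215]
r=cv2.minAreaRect(c);print('mat',r);print([ray(T,p,.003)[:2].round(4) for p in cv2.boxPoints(r)],ray(T,r[0],.003))
# caps: dark blobs
for nm,x0,y0,x1,y1 in(('rack',405,218,440,266),('loaded',270,238,302,272)):
    p=cv2.resize(img[y0:y1,x0:x1],None,fx=8,fy=8,interpolation=cv2.INTER_CUBIC).max(2)
    n,l,st,ce=cv2.connectedComponentsWithStats((p<95).astype(np.uint8))
    for i in range(1,n):
        if 100<st[i,4]<1500: print(nm,((ce[i]+.5)/8-.5+[x0,y0]).round(2),st[i,4])
E
```

```text
mat ((361.70819091796875, 248.76963806152344), (42.00442886352539, 33.59185791015625), 83.2901611328125)
[array([ 0.5317, -0.0766]), array([ 0.5392, -0.1603]), array([ 0.4349, -0.1663]), array([ 0.4275, -0.0838])] [ 0.48297807 -0.1217969   0.003     ]
rack [418.86 224.14] 1487
rack [418.37 228.82] 552
rack [423.27 228.58] 468
rack [428.36 228.6 ] 463
rack [413.18 228.92] 412
rack [428.57 234.66] 461
rack [423.54 234.76] 415
rack [413.56 234.99] 401
rack [418.57 234.82] 383
rack [427.21 247.34] 593
rack [432.26 247.24] 536
rack [421.95 247.41] 485
rack [416.68 247.55] 521
rack [432.63 253.54] 559
rack [422.4  253.72] 500
rack [427.45 253.71] 482
rack [417.27 253.89] 496
loaded [287.38 246.62] 424
loaded [283.91 250.3 ] 551
loaded [291.99 251.03] 531
loaded [280.2  254.12] 444
loaded [288.4  254.75] 457
loaded [276.7  258.01] 471
loaded [284.96 258.49] 467
loaded [281.29 262.24] 455
```

View pics/c1.png

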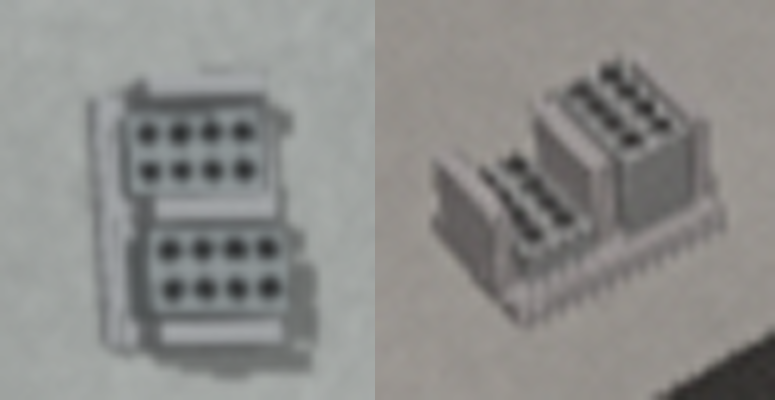

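View pics/c2.png

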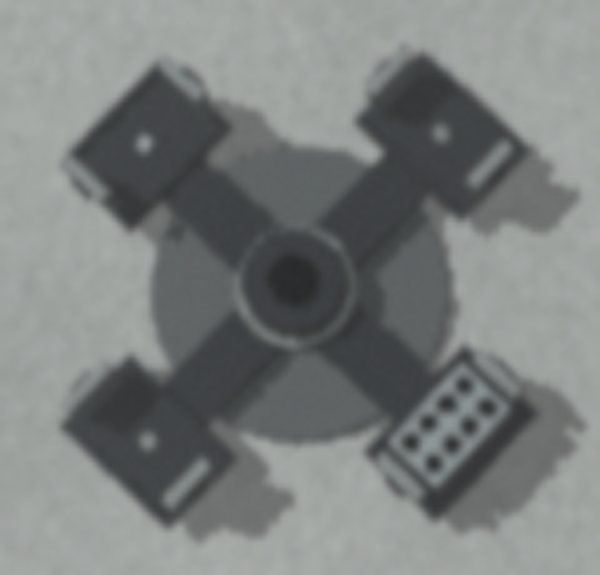

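The lower bay in the top view, caps around (425,250), holds the tall carrier. The scene crop shows the tall one nearest the base side. The seat dots are visible at (223.8,198.6), (283.2,196.4) and (224.6,258.0).

```bash
python3 - <<'E'
from h import *
T=dict(np.load('top0.npz'));img=T['image']
def yaw(P,long=True):
    P=np.array(P)[:,:2];c=P.mean(0);v=np.linalg.svd(P-c)[2][0];return c.round(4),np.degrees(np.arctan2(v[1],v[0])).round(2)
tall=[(427.21,247.34),(432.26,247.24),(421.95,247.41),(416.68,247.55),(432.63,253.54),(422.4,253.72),(427.45,253.71),(417.27,253.89)]
low=[(418.37,228.82),(423.27,228.58),(428.36,228.6),(413.18,228.92),(428.57,234.66),(423.54,234.76),(413.56,234.99),(418.57,234.82)]
ld=[(287.38,246.62),(283.91,250.3),(291.99,251.03),(280.2,254.12),(288.4,254.75),(276.7,258.01),(284.96,258.49),(281.29,262.24)]
for n,c,z in(('tall',tall,.059),('low',low,.034),('loaded',ld,.077)): print(n,*yaw([ray(T,p,z) for p in c]))
# seat dots, subpixel
for x,y in((224,198),(283,196),(225,258)):
    p=img[y-5:y+6,x-5:x+6].astype(float).mean(2);b=np.median(p);w=np.clip(p-b-15,0,None)
    yy,xx=np.mgrid[y-5:y+6,x-5:x+6]; w[(xx-x)**2+(yy-y)**2>12]=0
    u=((w*xx).sum()/w.sum(),(w*yy).sum()/w.sum());print('dot',np.round(u,2),ray(T,u,.03).round(4))
print('hub',ray(T,(254,226),.06).round(4), 'px tcp0',proj(T,[.158,-.553,.215]))
print('mat col samples',img[250,325:390:6].max(1))
m=((img[215:285,322:395].max(2)<60)*255).astype(np.uint8)
c=max(cv2.findContours(m,0,2)[0],key=cv2.contourArea)+[322,215];r=cv2.minAreaRect(c);print(r,ray(T,r[0],.003))
E
```

```text
tall [ 0.4695 -0.2632] 89.57
low [ 0.5175 -0.2636] 90.18
loaded [0.4681 0.07  ] 134.93
dot [223.37 198.22] [0.6169 0.2195 0.03  ]
dot [282.7  196.21] [0.6173 0.0708 0.03  ]
dot [224.07 257.75] [0.4681 0.2189 0.03  ]
hub [0.5403 0.1418 0.06  ] px tcp0 [604.09881704 397.47952121]
mat col samples [166 154  51  50  49  50  49  48  49  51 157]
((356.5614929199219, 249.67625427246094), (45.63001251220703, 46.263763427734375), 84.80557250976562) [ 0.48108278 -0.108925    0.003     ]
```

```bash
python3 -m inch '[[[0.031,0.029,-0.005,0,0,-1.6],[0.031,0.029,-0.005,0,0,-1.6],[0.031,0.029,-0.005,0,0,-1.6],[0.031,0.029,-0.005,0,0,-1.6],[0.031,0.029,-0.005,0,0,-1.6]]]' 1 30; python3 -m inch '[[[0.031,0.029,-0.005,0,0,-1.6],[0.031,0.029,-0.005,0,0,-1.6],[0.031,0.029,-0.005,0,0,-1.6],[0.031,0.029,-0.005,0,0,-1.6],[0.031,0.029,-0.005,0,0,-1.6]]]'; python3 -m inch '[[[0,0,0,0,0,0],[0,0,0,0,0,0],[0,0,0,0,0,0],[0,0,0,0,0,0],[0,0,0,0,0,0]]]'
python3 - <<'E'
from h import *
d=grab('wrist','w1')
for n,X in(('tall',(.4695,-.2632,.059)),('low',(.5175,-.2636,.034))): print(n,proj(d,X))
s=sensors.state();print(s['tcp_pos'],s['tool_rot'])
E
```

```text
t: 0.6
tcp_pos: [0.3141, -0.4062, 0.189]
tool_rot: [-3.134, -0.216, 0.0]
ft_force: [0.9, 0.4, -0.4]
opening: 1.004
grip_force: 0.0
t: 1.1
tcp_pos: [0.4691, -0.2612, 0.164]
tool_rot: [-3.141, 0.003, 0.001]
ft_force: [0.1, -0.6, 0.5]
opening: 0.998
grip_force: 0.0
t: 1.6
tcp_pos: [0.4676, -0.2637, 0.1648]
tool_rot: [3.141, -0.003, 0.0]
ft_force: [0.4, 0.1, 0.5]
opening: 1.002
grip_force: 0.0
tall [275.88900123 206.48551493]
low [276.22643734 150.49656599]
[ 0.4677228  -0.2636196   0.16477246] [ 3.14135052e+00 -3.11452329e-03  2.82826654e-04]
```

View pics/w1.png

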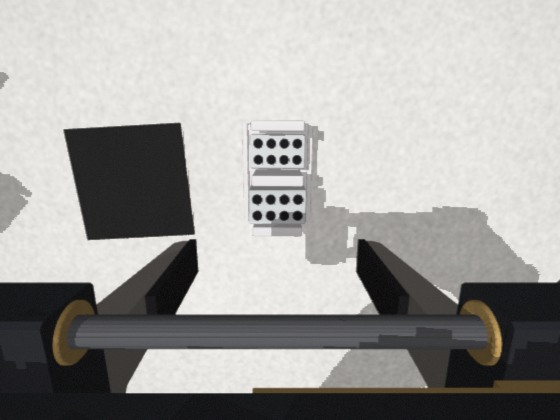

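The wrist view shows the tall carrier's caps centred near (277,207), about 1 mm from the prediction, with the yaw aligned. I'll go down and grip its ends.

```bash
python3 -m inch '[[[0.001,0,-0.03,0,0,0],[0,0,-0.03,0,0,0],[0,0,-0.03,0,0,0],[0,0,-0.03,0,0,0],[0,0,-0.021,0,0,0]]]'; python3 -m inch '[[[0,0,0,0,0,0],[0,0,0,0,0,0],[0,0,0,0,0,0],[0,0,0,0,0,0],[0,0,0,0,0,0]]]' 0.5 30;python3 -m inch '[[[0,0,0,0,0,0],[0,0,0,0,0,0],[0,0,0,0,0,0],[0,0,0,0,0,0],[0,0,0,0,0,0]]]' 0.4 30
```

```text
t: 2.15
tcp_pos: [0.4681, -0.2625, 0.0216]
tool_rot: [-3.14, 0.002, 0.002]
ft_force: [-0.3, 0.3, -0.1]
opening: 1.0
grip_force: 0.0
t: 2.65
tcp_pos: [0.4699, -0.2634, 0.0248]
tool_rot: [3.14, -0.001, 0.002]
ft_force: [-0.7, 0.4, -0.5]
opening: 0.584
grip_force: 0.0
t: 3.15
tcp_pos: [0.4699, -0.2635, 0.0247]
tool_rot: [3.14, -0.001, 0.002]
ft_force: [-0.7, -0.3, 6.0]
opening: 0.562
grip_force: 30.0
```

```bash
python3 -m inch '[[[0,0,0.01,0,0,0],[0,0,0.015,0,0,0],[0,0,0.015,0,0,0],[0,0,0.015,0,0,0],[0,0,0.015,0,0,0]]]' 0.3 40; python3 -m inch '[[[0.002,0.02,0,0,0,0],[0.003,0.035,0,0,0,0],[0.002,0.035,0,0,0,0],[0.002,0.035,0,0,0,0],[0.002,0.03,0,0,0,0]]]'; python3 -m inch '[[[0,0,-0.02,0,0,0],[0,0,-0.02,0,0,0],[0,0,-0.015,0,0,0],[0,0,-0.01,0,0,0],[0,0,-0.005,0,0,0]]]'; python3 -m inch '[[[0,0,-0.002,0,0,0],[0,0,0,0,0,0],[0,0,0,0,0,0],[0,0,0,0,0,0],[0,0,0,0,0,0]]]'
```

```text
t: 3.65
tcp_pos: [0.4694, -0.2629, 0.0953]
tool_rot: [3.141, -0.001, 0.001]
ft_force: [0.2, 0.1, -2.7]
opening: 0.565
grip_force: 40.0
t: 4.15
tcp_pos: [0.4803, -0.1062, 0.0946]
tool_rot: [3.142, -0.0, 0.001]
ft_force: [-0.1, 0.4, -2.6]
opening: 0.563
grip_force: 40.0
t: 4.65
tcp_pos: [0.48, -0.1077, 0.0233]
tool_rot: [-3.141, 0.001, 0.001]
ft_force: [0.1, 0.8, -2.1]
opening: 0.562
grip_force: 40.0
t: 5.15
tcp_pos: [0.4805, -0.1079, 0.022]
tool_rot: [3.141, -0.001, 0.001]
ft_force: [-0.1, -0.6, -1.8]
opening: 0.564
grip_force: 40.0
```

```bash
python3 -m inch '[[[0,0,-0.002,0,0,0],[0,0,-0.002,0,0,0],[0,0,-0.001,0,0,0],[0,0,0,0,0,0],[0,0,0,0,0,0]]]'; python3 -m inch '[[[0,0,-0.001,0,0,0],[0,0,0,0,0,0],[0,0,0,0,0,0],[0,0,0,0,0,0],[0,0,0,0,0,0]]]'
```

```text
t: 5.65
tcp_pos: [0.4802, -0.1078, 0.0165]
tool_rot: [-3.142, 0.001, 0.0]
ft_force: [0.3, 0.3, -2.0]
opening: 0.563
grip_force: 40.0
t: 6.15
tcp_pos: [0.4804, -0.1079, 0.0157]
tool_rot: [3.141, -0.001, 0.001]
ft_force: [-1.0, 0.6, -1.5]
opening: 0.561
grip_force: 40.0
```

```bash
python3 -m inch '[[[0,0,-0.001,0,0,0],[0,0,0,0,0,0],[0,0,0,0,0,0],[0,0,0,0,0,0],[0,0,0,0,0,0]]]'
```

```text
t: 6.65
tcp_pos: [0.4805, -0.1079, 0.0157]
tool_rot: [3.142, -0.0, -0.0]
ft_force: [-3.9, 1.6, 8.4]
opening: 0.562
grip_force: 40.0
```

Contact at TCP z 0.0157. Now release, rise, turn +90° and go down again.

```bash
python3 -m inch '[[[0,0,0,0,0,0],[0,0,0,0,0,0],[0,0,0,0,0,0],[0,0,0,0,0,0],[0,0,0,0,0,0]]]' 0.9;  python3 -m inch '[[[0,0,0.01,0,0,0],[0,0,0.02,0,0,0],[0,0,0.04,0,0,0],[0,0,0.04,0,0,0],[0,0,0.04,0,0,8]]]' 1; python3 -m inch '[[[0,0,0,0,0,8],[0,0,0,0,0,8],[0,0,0,0,0,8],[0,0,0,0,0,8],[0,0,0,0,0,8]]]';python3 -m inch '[[[0,0,0,0,0,8],[0,0,0,0,0,8],[0,0,0,0,0,8],[0,0,0,0,0,8],[0,0,0,0,0,8]]]';python3 -m inch '[[[0,0,0,0,0,2],[0,0,0,0,0,0],[0,0,0,0,0,0],[0,0,0,0,0,0],[0,0,0,0,0,0]]]'
python3 - <<'E'
from h import *
d=grab('wrist','w2')
print(proj(d,(.4805,-.108,.050)))
E
```

```text
t: 7.15
tcp_pos: [0.4801, -0.1078, 0.0145]
tool_rot: [-3.141, 0.001, 0.0]
ft_force: [0.1, 0.6, 0.3]
opening: 0.9
grip_force: 0.0
t: 7.65
tcp_pos: [0.48, -0.1077, 0.1669]
tool_rot: [3.133, 0.223, 0.001]
ft_force: [0.9, -0.3, -0.1]
opening: 0.999
grip_force: 0.0
t: 8.15
tcp_pos: [0.4803, -0.1078, 0.1654]
tool_rot: [2.866, 1.285, 0.001]
ft_force: [0.2, -0.2, -0.9]
opening: 1.001
grip_force: 0.0
t: 8.65
tcp_pos: [0.4803, -0.1078, 0.1654]
tool_rot: [2.254, 2.188, 0.0]
ft_force: [-0.3, 0.3, -0.5]
opening: 0.996
grip_force: 0.0
t: 9.15
tcp_pos: [0.4802, -0.1078, 0.1647]
tool_rot: [2.222, 2.22, 0.0]
ft_force: [0.1, 1.3, 0.0]
opening: 1.001
grip_force: 0.0
[277.39824645 206.53453443]
```

View pics/w2.png

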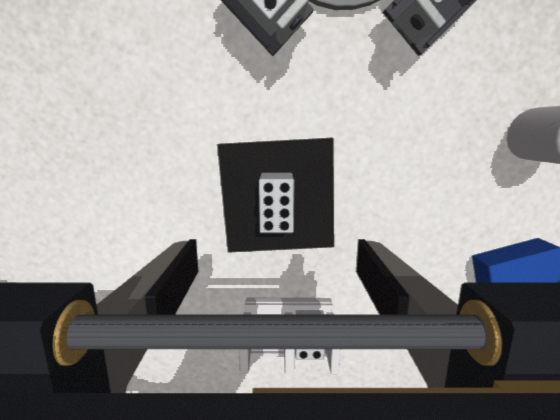

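The carrier stands upright on the mat, centred at (277,206) as predicted. I'll regrip it by the long sides and lift.

```bash
python3 -m inch '[[[0,0,-0.03,0,0,0],[0,0,-0.03,0,0,0],[0,0,-0.03,0,0,0],[0,0,-0.03,0,0,0],[0,0,-0.025,0,0,0]]]'; python3 -m inch '[[[0,0,0,0,0,0],[0,0,0,0,0,0],[0,0,0,0,0,0],[0,0,0,0,0,0],[0,0,0,0,0,0]]]' 0.2 30; python3 -m inch '[[[0,0,0,0,0,0],[0,0,0,0,0,0],[0,0,0,0,0,0],[0,0,0,0,0,0],[0,0,0,0,0,0]]]' 0.1 40
```

```text
t: 9.7
tcp_pos: [0.4797, -0.1075, 0.018]
tool_rot: [-2.221, -2.22, 0.001]
ft_force: [0.7, 1.7, 0.2]
opening: 1.003
grip_force: 0.0
t: 10.2
tcp_pos: [0.4811, -0.1082, 0.0208]
tool_rot: [2.22, 2.219, 0.001]
ft_force: [-0.8, 0.3, -0.4]
opening: 0.588
grip_force: 0.0
t: 10.7
tcp_pos: [0.4802, -0.1078, 0.0197]
tool_rot: [-2.222, -2.221, 0.0]
ft_force: [-2.0, -0.6, 2.3]
opening: 0.346
grip_force: 40.0
```

```bash
python3 -m inch '[[[0,0,0.01,0,0,0],[0,0,0.025,0,0,0],[0,0,0.03,0,0,0],[0,0,0.03,0,0,0],[0,0,0.025,0,0,0]]]'; python3 -m inch '[[[0.01,0.02,0,0,0,3],[0.014,0.034,0,0,0,5],[0.014,0.034,0,0,0,5],[0.014,0.034,0,0,0,5],[0.014,0.034,0,0,0,5]]]'; python3 -m inch '[[[0.014,0.034,0,0,0,5],[0.014,0.034,0,0,0,5],[0.014,0.034,0,0,0,5],[0.014,0.034,0,0,0,4],[0.012,0.034,0,0,0,3]]]'; python3 -m inch '[[[0,0,0,0,0,0],[0,0,0,0,0,0],[0,0,0,0,0,0],[0,0,0,0,0,0],[0,0,0,0,0,0]]]'
python3 - <<'E'
from h import *
d=grab('top','t2');w=grab('wrist','w3')
x=cv2.resize(d['image'][150:270,185:305],(400,400),interpolation=cv2.INTER_CUBIC)
cv2.imwrite('pics/c3.png',np.hstack([x,cv2.resize(w['image'][90:370,60:340],(400,400))]))
E
```

```text
t: 11.2
tcp_pos: [0.4803, -0.1078, 0.1415]
tool_rot: [2.221, 2.22, 0.001]
ft_force: [0.5, 0.1, -1.8]
opening: 0.348
grip_force: 40.0
t: 11.7
tcp_pos: [0.5463, 0.0497, 0.1398]
tool_rot: [-1.73, -2.622, 0.0]
ft_force: [0.4, -0.4, -2.1]
opening: 0.344
grip_force: 40.0
t: 12.2
tcp_pos: [0.6143, 0.2197, 0.1395]
tool_rot: [-1.199, -2.903, 0.0]
ft_force: [0.5, 0.4, -3.0]
opening: 0.345
grip_force: 40.0
t: 12.7
tcp_pos: [0.6141, 0.2172, 0.1398]
tool_rot: [-1.205, -2.901, 0.0]
ft_force: [0.0, -0.8, -2.8]
opening: 0.342
grip_force: 40.0
```

View pics/w3.png

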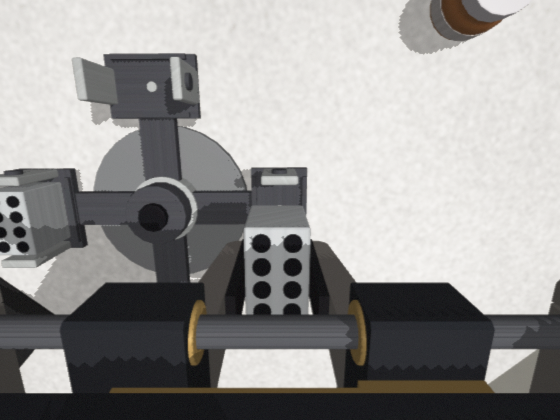

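```bash
python3 - <<'E'
from h import *
d=dict(np.load('w3.npz'))
print(proj(d,(.4677,.2192,.03)),ray(d,(152,87),.03),ray(d,(152,217),.06))
E
```

```text
[154.02911454  85.9635524 ] [0.46701838 0.2173782  0.03      ] [0.54110003 0.14445378 0.06      ]
```

The wrist view agrees to about 1.5 mm on the neighbouring seat dot at (152,87). Going down.

```bash
python3 -m inch '[[[0.0025,0.002,-0.01,0,0,0],[0,0,-0.015,0,0,0],[0,0,-0.01,0,0,0],[0,0,-0.005,0,0,0],[0,0,0,0,0,0]]]'; python3 -m inch '[[[0,0,-0.01,0,0,0],[0,0,-0.01,0,0,0],[0,0,-0.01,0,0,0],[0,0,-0.01,0,0,0],[0,0,-0.005,0,0,0]]]'; python3 -m inch '[[[0,0,-0.003,0,0,0],[0,0,0,0,0,0],[0,0,0,0,0,0],[0,0,0,0,0,0],[0,0,0,0,0,0]]]'
```

```text
t: 13.3
tcp_pos: [0.6156, 0.2201, 0.0977]
tool_rot: [-1.202, -2.9, 0.003]
ft_force: [-0.5, 0.5, -2.1]
opening: 0.345
grip_force: 40.0
t: 13.8
tcp_pos: [0.6158, 0.22, 0.0528]
tool_rot: [-1.202, -2.9, 0.002]
ft_force: [-0.2, -0.1, -2.0]
opening: 0.342
grip_force: 40.0
t: 14.3
tcp_pos: [0.6171, 0.2203, 0.0521]
tool_rot: [1.203, 2.901, 0.001]
ft_force: [-0.2, -0.6, -2.2]
opening: 0.345
grip_force: 40.0
```

```bash
python3 -m inch '[[[0,-0.001,-0.002,0,0,0],[0,0,-0.001,0,0,0],[0,0,-0.001,0,0,0],[0,0,0,0,0,0],[0,0,0,0,0,0]]]'; python3 -m inch '[[[0,0,-0.001,0,0,0],[0,0,0,0,0,0],[0,0,0,0,0,0],[0,0,0,0,0,0],[0,0,0,0,0,0]]]'
```

```text
t: 14.8
tcp_pos: [0.6167, 0.2192, 0.0475]
tool_rot: [-1.203, -2.902, 0.0]
ft_force: [-0.2, 0.5, -2.8]
opening: 0.344
grip_force: 40.0
t: 15.3
tcp_pos: [0.6169, 0.2192, 0.0468]
tool_rot: [1.203, 2.902, 0.0]
ft_force: [0.9, 1.0, -1.7]
opening: 0.344
grip_force: 40.0
```

```bash
python3 -m inch '[[[0,0,-0.001,0,0,0],[0,0,0,0,0,0],[0,0,0,0,0,0],[0,0,0,0,0,0],[0,0,0,0,0,0]]]'
```

```text
t: 15.8
tcp_pos: [0.617, 0.2192, 0.0468]
tool_rot: [1.203, 2.902, 0.0]
ft_force: [-3.0, 0.1, 5.8]
opening: 0.345
grip_force: 40.0
```

On the seat floor at the expected height. Release and rise.

```bash
python3 -m inch '[[[0,0,0,0,0,0],[0,0,0,0,0,0],[0,0,0,0,0,0],[0,0,0,0,0,0],[0,0,0,0,0,0]]]' 0.7;  python3 -m inch '[[[0,0,0.01,0,0,0],[0,0,0.02,0,0,0],[0,0,0.03,0,0,0],[0,0,0.04,0,0,0],[0,0,0.04,0,0,0]]]'; python3 -m inch '[[[0,0,0.02,0,0,0],[0,0,0.01,0,0,0],[0,0,0,0,0,0],[0,0,0,0,0,0],[0,0,0,0,0,0]]]'
python3 - <<'E'
from h import *
w=grab('wrist','w4')
print(proj(w,(.6165,.219,.077)))
E
```

```text
t: 16.3
tcp_pos: [0.6167, 0.2192, 0.0454]
tool_rot: [-1.203, -2.902, 0.0]
ft_force: [-0.2, -0.8, 0.5]
opening: 0.699
grip_force: 0.0
t: 16.8
tcp_pos: [0.6164, 0.2192, 0.1875]
tool_rot: [-1.203, -2.902, 0.0]
ft_force: [-0.2, 0.2, 0.2]
opening: 0.7
grip_force: 0.0
t: 17.3
tcp_pos: [0.6156, 0.219, 0.2133]
tool_rot: [-1.202, -2.899, 0.003]
ft_force: [0.0, -0.0, -1.4]
opening: 0.702
grip_force: 0.0
[278.10597109 202.25709014]
```

View pics/w4.png

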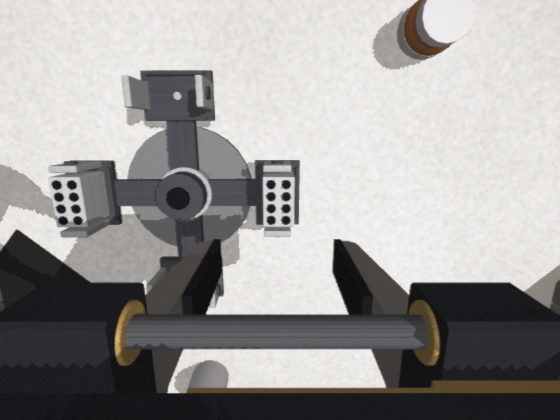

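The carrier sits flat between the cheeks, caps centred at (278,202) as predicted, directly opposite the loaded one at (67,202).

```bash
python3 -c "
from workcell import env
print(env.hand_in())"
```

```text
the job is handed in; nothing more can be done
None
```

The tall carrier stands flat and released in the seat opposite the loaded one, after its stop on the mat, and I handed the job in at about 17 s of robot time; no verdict came back.

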